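Run the food chopper at half pressure

ROBOT

A 6-joint arm with a two-finger parallel gripper is mounted at the origin on a cart in front of the work surface, level with it; the furniture and walls round the work are solid. World frame = base frame: x ahead of the robot, y to its left, z up, the work surface at z = 0. Lengths are in m, angles in rad, forces in N, time in s.
With the tool pointing down it reaches from about 0.35 to 0.775 m from the base axis. Payload 5.5 kg.
Tool frame: the origin (TCP) lies at the very end of the fingers, on their centre line; the grasp point (between the pads) lies 19 mm behind it; z points along the fingers, y is the line along which they close (so a half turn about z gives the same grasp; the last joint's range is limited). The gripper opens to 85 mm and grips with 20 to 120 N. Pads are 22 mm wide; open, the fingers measure 114 mm over their backs; the gripper's body (76 mm by 85 mm) begins 54 mm behind the grasp point. The pads swing forward as they close: fully open they stand 13 mm farther back than shut.
Start: joints at [1.11, 0.313, 0.046, 1.304, 0, 1.431], TCP at [0.181, 0.546, 0.231] pointing down, gripper open.
Joint ranges: [-2.76, 2.76], [-0.86, 1.69], [-1.03, 1.26], [-2.2, 2.34], [-1.47, 1.5], [-3.14, 3.14]. Speed limits (rad/s): [2.57, 2.57, 3.14, 3.14, 3.14, 3.14].

INTERFACE

Orientations are given as a rotation vector (axis times angle).
In Python, from bench import sense, imaging, arm gives the robot as it stands.
- The arm moves only by the shell command python3 -m inch 'ROWS' [OPENING] [FORCE]. ROWS is a JSON object of lists of equal length, an entry for each row: "offset": the shift along the tool's x, y, z as a fraction of full scale, a list of three; "turn": the turn, a rotation vector about the tool's x, y, z as a fraction of full scale, a list of three. A call has 1 to 20 rows; each row shifts and turns the commanded pose from where the row before left it, along the tool's axes as they then stand; what a row does not reach is not made up. Full scale, the value 1, is 100 cm for a shift and 180 degrees for a turn. A row lasts 1/8 s, in which the tool goes at most 62.5 mm and 10.7 degrees, less where a joint would pass 70% of its speed; a pose out of reach is approached as far as the arm can. A call with a number of a shift or a turn outside -1 to 1 is refused whole. A call with a gripper value outside its range is refused whole. OPENING is the opening, from -1 (shut) to 1 (fully open), set as the call begins (- or left out, the last holds). The fingers move at their own pace and stop on an object; FORCE is the grip in N (left out, the last holds). Time passes only in rows, so rows that do not move let the fingers close. It gives the time, the measured TCP pose, the force, the opening and the grip force at its end, in the units of the state.
- sense(): the state, without advancing time (a new reading comes with each control period).
- imaging.camera(name): name is "scene" or "top"; returns a dict with "img" (420x560x3 uint8, blue, green, red), "camera_matrix" (3x3 intrinsics, pixels), "world_from_camera" (4x4, takes a point from camera to world coordinates). Camera axes: x right, y up, looking along -z (the intrinsics and any distortion apply to the point x, -y, -z); pixel columns grow to the right and rows downward; lengths in m; the calibration is good to about 2 mm. A picture is of the moment at which its call begins. There is no depth.
- arm.hand_in(): hands the job in; it is judged then, once.
The state is a dict: "t": time; "joints": joint angles; "qvel": joint speeds; "tau": joint torques, N m; "tool_pos": TCP position; "tcp_rot": TCP orientation; "wrist_force": force on the tool from outside, world axes, zero at the start; "ft_torque": the same for the moment, N m; "opening": finger opening in m; "grasp_force": force on a finger pad.
Only numpy, scipy, OpenCV 4.12 (cv2) and the standard library are available. Lean on these libraries where they do the work, as an engineer would, in place of code of your own. Each camera call takes 0.05 s, during which the arm holds its last target. There are 200 camera calls.

TASK

Run the food chopper, which is filled and closed: press its large round key all the way down and let it come up again, then do the same with the long narrow key; press one key at a time and leave the small round key alone. Then push the mushroom-shaped pad on top of the bowl about halfway down (slow speed), never to its stop, and keep it there with the fingers for at least three seconds; finish while still holding it halfway down. Do not shift the jars, the tin or the shaker that stand round the chopper.

Things in the scene. Friction and masses are not known exactly. Their poses are not given: they have to be found in the camera images.
- chopper: Food chopper, fixed. Origin on the worktop under its middle; x points from the key console (near the robot) to the round bowl, z up. White console 84 x 216 x 70 mm (x, y, z) centred at x = -78 mm, metal plate with the three keys on top. Steel bowl with white head, 118 mm wide, 94 mm high, at x = +60 mm, black pad above it; the bowl's handle reaches x = +144 mm
- pad_top (a point): Centre of the top of the black mushroom-shaped pad (64 mm wide, flat middle 52 mm wide) on top of the chopper's bowl, 133 mm above the worktop when released; goes down with the pad. z up
- pad (a joint): Travel of the pad straight down in m: 0 released, 0.024 at its bottom stop; halfway is 0.012. The spring pushes back with 4 N at the start of the travel, 8.8 N halfway and 13.6 N at the stop, and lifts the pad again when released
- large_key_top (a point): Centre of the top of the large round key, 36 mm wide. It is one of three black spring keys that stand in a row, 62 mm apart, on the console of the chopper; which key is in which of the three places varies. Its top stands 13 mm above the console plate (83 mm above the worktop) and stays clear of it when pressed. The point goes down with the key
- large_key (a joint): Its travel straight down in m: 0 up, 0.006 fully down. The spring pushes back with 1 N at the start and 4 N fully down and lifts it again when released
- long_key_top (a point): Centre of the top of the long narrow key, 44 mm along the chopper's x by 14 mm along its y. It is one of three black spring keys that stand in a row, 62 mm apart, on the console of the chopper; which key is in which of the three places varies. Its top stands 13 mm above the console plate (83 mm above the worktop) and stays clear of it when pressed. The point goes down with the key
- long_key (a joint): Its travel straight down in m: 0 up, 0.006 fully down. The spring pushes back with 1 N at the start and 4 N fully down and lifts it again when released
- small_key_top (a point): Centre of the top of the small round key, 18 mm wide, which must not be pressed. It is one of three black spring keys that stand in a row, 62 mm apart, on the console of the chopper; which key is in which of the three places varies. Its top stands 13 mm above the console plate (83 mm above the worktop) and stays clear of it when pressed. The point goes down with the key
- small_key (a joint): Its travel straight down in m: 0 up, 0.006 fully down. The spring pushes back with 1 N at the start and 4 N fully down and lifts it again when released
- jam_jar: Jam jar with a yellow lid, 66 mm wide, 100 mm tall, loose, standing near the chopper, not to be moved. Origin at the middle of its underside, z up
- spice_1: Spice jar with a red cap, 45 mm wide, 106 mm tall, loose, standing near the chopper, not to be moved. Origin at the middle of its underside, z up
- pepper_shaker: Glass shaker with a grey top, 44 mm wide, 90 mm tall, loose, standing near the chopper, not to be moved. Origin at the middle of its underside, z up
- tin_small: Food tin, 57 mm wide, 72 mm tall, loose, standing near the chopper, not to be moved. Origin at the middle of its underside, z up

How it is judged:
On the way, in this order (a step that is already met when the one before it is completed fails the run):
1. the large round key is pressed down, the pad still up (value of joint large_key above 0.0045 m and value of joint each of long_key, pad below 0.0015 m), for 0.05 s.
2. the large round key has come up and the long key is pressed down, the pad still up (value of joint long_key above 0.0045 m and value of joint each of large_key, pad below 0.0015 m), for 0.05 s.
3. all keys are up and the fingers hold the pad about halfway down for three seconds (value of joint pad between 0.008 and 0.016 m and contact force between the fingers and pad above 2 N and value of joint each of large_key, small_key, long_key below 0.0015 m), for 2.8 s.
At the end, for the whole second after the job is handed in: The pad is held by the fingers (more than 2 N) between 8 and 16 mm of its 24 mm travel, and all three keys are up (within 1.5 mm) (all of step 3); the arm keeps its last pose, push and grip.
It fails at once if the small round key is pressed (value of joint small_key above 0.0025 m).
It fails at once if the large and the long key are pressed at the same time (value of joint each of large_key, long_key above 0.0025 m).
It fails at once if the pad is pressed while a key is pressed (value of joint each of pad, large_key above 0.0025 m or value of joint each of pad, long_key above 0.0025 m).
It fails at once if the pad is pushed to its stop (value of joint pad above 0.0215 m).
It fails at once if a jar, the tin or the shaker beside the chopper is shifted (distance of any of jam_jar, spice_1, pepper_shaker, tin_small from where it was at the start of the episode above 0.02 m).
It also fails if it takes over 45 s, if anything falls off the work surface, if the arm or the gripper's body presses on something with over 40 N, if the wrist force passes 120 N, or if a joint passes its speed limit or range.

## Working session

There is one attempt and no reset: what is moved stays moved. The work goes in short steps, Python scripts to look and compute and a shell command to move; the robot and the scene stay as the last step left them, time stands still between calls to the robot, and variables do not carry over. Pictures are saved under pics/ and viewed, at most 10 in all, crops included, and the job is handed in when it is done.

```bash
mkdir -p pics; ls
python3 - <<'E'
from bench import sense, imaging
import cv2,numpy as np
np.set_printoptions(precision=4,suppress=True)
for n in ("scene","top"):
    c=imaging.camera(n); cv2.imwrite(f"pics/{n}0.png",c["img"]); print(n,c["camera_matrix"],c["world_from_camera"], [k for k in c])
s=sense(); print(s)
E
```

```text
pics
scene [[500.3029   0.     273.0843]
 [  0.     500.3029 208.803 ]
 [  0.       0.       1.    ]] [[ 0.7357  0.3164 -0.5989 -0.0386]
 [-0.6773  0.3325 -0.6563 -0.6362]
 [-0.0085  0.8884  0.4589  0.588 ]
 [ 0.      0.      0.      1.    ]] ['img', 'camera_matrix', 'world_from_camera']
top [[467.3625   0.     286.0848]
 [  0.     467.3625 217.4433]
 [  0.       0.       1.    ]] [[ 0.0192  0.9879 -0.1537  0.4004]
 [-0.9996  0.0225  0.0198  0.0552]
 [ 0.023   0.1532  0.9879  1.1815]
 [ 0.      0.      0.      1.    ]] ['img', 'camera_matrix', 'world_from_camera']
{'t': 0.1, 'joints': array([1.1104, 0.3139, 0.0451, 1.3036, 0.    , 1.4312]), 'qvel': array([-0.0005, -0.0026,  0.0028, -0.0001, -0.0001,  0.0005]), 'tau': array([  0.0039, -48.1725,  29.9244,   0.0127,  -0.0001,  -0.    ]), 'tool_pos': array([0.1811, 0.5452, 0.2305]), 'tcp_rot': array([-0.5017, -3.1008,  0.0025]), 'wrist_force': array([ 0.2341, -0.4403,  0.3383]), 'ft_torque': array([-0.0245,  0.0315, -0.0245]), 'grasp_force': 0.0, 'opening': 0.08510765505613767}
```

View pics/scene0.png

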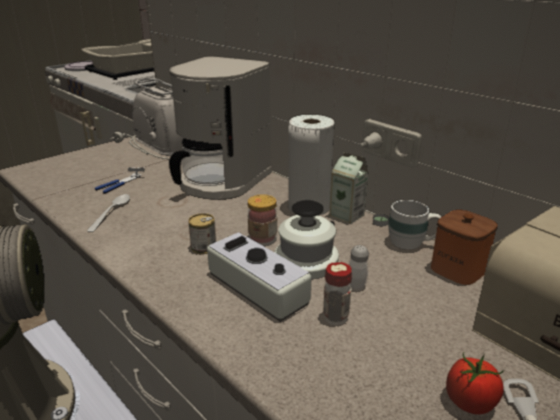

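View pics/top0.png

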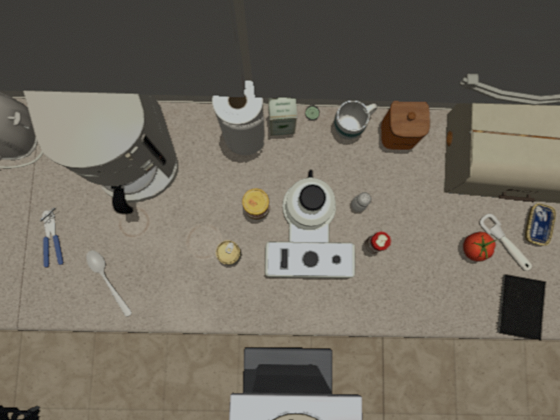

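The scene image shows the keys at about long (236,243), large (257,255), small (279,269), and the pad at (308,212). In the top image they are long (284,259), large (311,259), small (336,260), and the pad at (312,197). Next I'll triangulate them.

```bash
cat > h.py <<'E'
import numpy as np, cv2
from bench import imaging
np.set_printoptions(precision=4,suppress=True)
def ray(c,uv):
    K,T=np.array(c["camera_matrix"]),np.array(c["world_from_camera"])
    d=np.linalg.inv(K)@[uv[0],uv[1],1]; d=T[:3,:3]@[d[0],-d[1],-d[2]]
    return T[:3,3],d/np.linalg.norm(d)
def plane(c,uv,z):
    o,d=ray(c,uv); return o+d*(z-o[2])/d[2]
def tri(c1,u1,c2,u2):
    o1,d1=ray(c1,u1);o2,d2=ray(c2,u2)
    s=np.linalg.lstsq(np.c_[d1,-d2],o2-o1,rcond=None)[0]
    a,b=o1+s[0]*d1,o2+s[1]*d2
    return (a+b)/2,np.linalg.norm(a-b)
def blob(img,seed,thr=45,r=22):
    g=img.max(2); m=(g<thr).astype(np.uint8)
    w=np.zeros_like(m); x,y=seed; w[y-r:y+r,x-r:x+r]=1
    n,l,st,ce=cv2.connectedComponentsWithStats(m*w)
    k=min((i for i in range(1,n) if st[i,4]>25),key=lambda i:np.hypot(*(ce[i]-seed)))
    return ce[k],st[k]
E
python3 - <<'E'
from h import *
S,T=imaging.camera("scene"),imaging.camera("top")
for n,a,b,z in (("long",(236,243),(284,259),.083),("large",(257,255),(311,259),.083),("small",(279,269),(336,260),.083),("pad",(308,210),(312,197),.133)):
    for thr in (45,70):
        (ca,sa),(cb,sb)=blob(S["img"],a,thr),blob(T["img"],b,thr)
        print(n,thr,ca,sa,cb,sb,"tri",*tri(S,ca,T,cb),"plane",plane(S,ca,z),plane(T,cb,z))
def up(i,x,y,w,h): return cv2.resize(i[y:y+h,x:x+w],None,fx=5,fy=5,interpolation=cv2.INTER_CUBIC)
cv2.imwrite("pics/crop.png",np.hstack([up(S["img"],220,195,76,105),up(T["img"],270,175,80,105)]))
E
```

```text
Traceback (most recent call last):
  File "h.py", line 19, in blob
    k=min((i for i in range(1,n) if st[i,4]>25),key=lambda i:np.hypot(*(ce[i]-seed)))
ValueError: min() iterable argument is empty
```

Run:
```python
from h import *
S,T=imaging.camera("scene"),imaging.camera("top")
def up(i,x,y,w,h): return cv2.resize(i[y:y+h,x:x+w],None,fx=5,fy=5,interpolation=cv2.INTER_CUBIC)
cv2.imwrite("pics/crop.png",np.hstack([up(S["img"],220,195,76,105),up(T["img"],270,175,80,105)]))
for n,a,b,z in (("long",(236,243),(284,259),.083),("large",(257,255),(311,259),.083),("small",(279,269),(336,260),.083),("pad",(308,210),(312,197),.133)):
    print(n,S["img"][a[1],a[0]],T["img"][b[1],b[0]])
    for thr in (50,75):
      try:
        (ca,sa),(cb,sb)=blob(S["img"],a,thr,17),blob(T["img"],b,thr,17)
        print(n,thr,ca,sa,cb,sb,"tri",*tri(S,ca,T,cb),"plane",plane(S,ca,z),plane(T,cb,z))
      except ValueError: print("none")
```

```text
long [26 28 30] [53 53 53]
none
long 75 [235.2025 243.1411] [225 237  22  14 163] [283.8469 258.4898] [281 249   6  19  98] tri [0.4739 0.0365 0.0778] 0.00031531134661398044 plane [0.4686 0.0298 0.083 ] [0.4737 0.0365 0.083 ]
large [35 36 38] [56 57 55]
none
large 75 [256.0658 255.5877] [247 249  19  14 228] [310.1529 258.7529] [303 252  15  15 170] tri [ 0.4745 -0.0255  0.0776] 0.0005575128749487151 plane [ 0.4688 -0.0318  0.083 ] [ 0.4743 -0.0253  0.083 ]
small [33 34 36] [52 52 52]
none
small 75 [278.6506 268.9398] [274 264  10  10  83] [336.0476 259.1667] [333 256   7   7  42] tri [ 0.4749 -0.0869  0.0775] 0.00021228207187333183 plane [ 0.4693 -0.0928  0.083 ] [ 0.4746 -0.0863  0.083 ]
pad [31 33 35] [50 50 50]
pad 50 [307.0949 208.3406] [292 200  31  18 411] [311.9957 196.6966] [300 185  25  26 234] tri [ 0.6133 -0.0241  0.128 ] 0.001568505528785142 plane [ 0.6054 -0.0305  0.133 ] [ 0.6129 -0.0242  0.133 ]
pad 75 [306.6917 211.0391] [291 199  33  28 639] [311.8674 197.4716] [299 185  26  26 528] tri [ 0.6125 -0.0242  0.1222] 0.0019011025011887882 plane [ 0.5965 -0.038   0.133 ] [ 0.6111 -0.024   0.133 ]
```

View pics/crop.png

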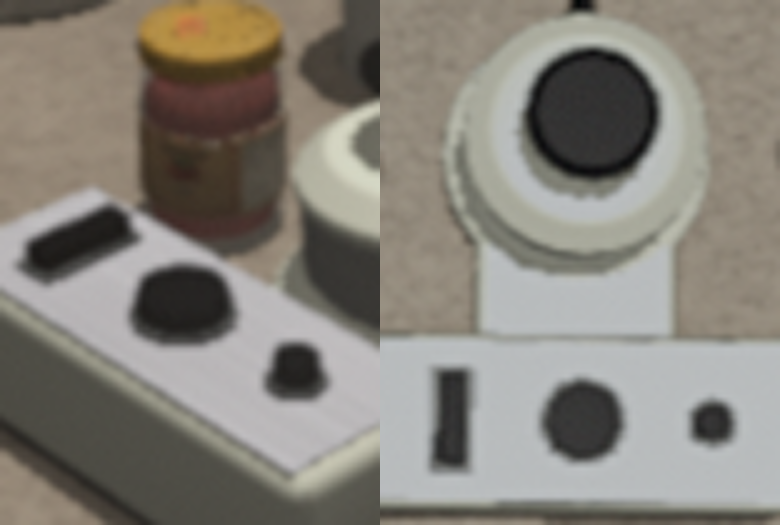

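The crop shows the long, large and small keys from left to right, and the pad at (312,197) in the top view. The check values agree: 62 mm key spacing, 138 mm from the key row to the pad, and triangulated heights of about 0.078 and 0.128 m (the scene blobs include the sides). Targets are large (0.4745,-0.0255), long (0.4738,0.0365) and pad (0.6127,-0.0242).

I'll shut the gripper, square up the tool and go over.

```bash
python3 -m inch '{"offset":[[0,0,0],[0,0,0],[0,0,0]],"turn":[[0,0,-0.034],[0,0,-0.034],[0,0,-0.034]]}' -1 40
python3 -m inch '{"offset":[[-0.0225,-0.044,0],[-0.0225,-0.044,0],[-0.0225,-0.044,0],[-0.0225,-0.044,0],[-0.0225,-0.044,0],[-0.0225,-0.044,0],[-0.0225,-0.044,0],[-0.0225,-0.044,0],[-0.0225,-0.044,0],[-0.0225,-0.044,0],[-0.0225,-0.044,0],[-0.0225,-0.044,0],[-0.0225,-0.044,0],[0,0,0],[0,0,0]],"turn":[[0,0,0],[0,0,0],[0,0,0],[0,0,0],[0,0,0],[0,0,0],[0,0,0],[0,0,0],[0,0,0],[0,0,0],[0,0,0],[0,0,0],[0,0,0],[0,0,0],[0,0,0]]}'
```

```text
t: 0.68
tool_pos: [0.1813, 0.5456, 0.2312]
tcp_rot: [0.005, -3.142, 0.0]
wrist_force: [0.2, 0.3, 0.3]
opening: 0.0324
grasp_force: 0.0
t: 2.55
tool_pos: [0.4732, -0.0263, 0.2311]
tcp_rot: [-0.002, -3.141, -0.001]
wrist_force: [-1.3, 0.0, -0.4]
opening: 0.0
grasp_force: 0.0
```

```bash
python3 -m inch '{"offset":[[0,0,0.045],[0,0,0.045],[0,0,0.03],[0,0,0.01],[0,0,0],[0,0,0]],"turn":[[0,0,0],[0,0,0],[0,0,0],[0,0,0],[0,0,0],[0,0,0]]}'
python3 - <<'E'
from h import *
S,T=imaging.camera("scene"),imaging.camera("top")
def up(i,x,y,w,h): return cv2.resize(i[y:y+h,x:x+w],None,fx=4,fy=4,interpolation=cv2.INTER_CUBIC)
cv2.imwrite("pics/close1.png",np.hstack([up(S["img"],205,185,100,130),up(T["img"],265,180,95,130)]))
E
```

```text
t: 3.3
tool_pos: [0.4747, -0.0263, 0.1028]
tcp_rot: [-0.001, 3.139, -0.001]
wrist_force: [0.4, -0.1, 1.3]
opening: -0.0002
grasp_force: 0.0
```

View pics/close1.png

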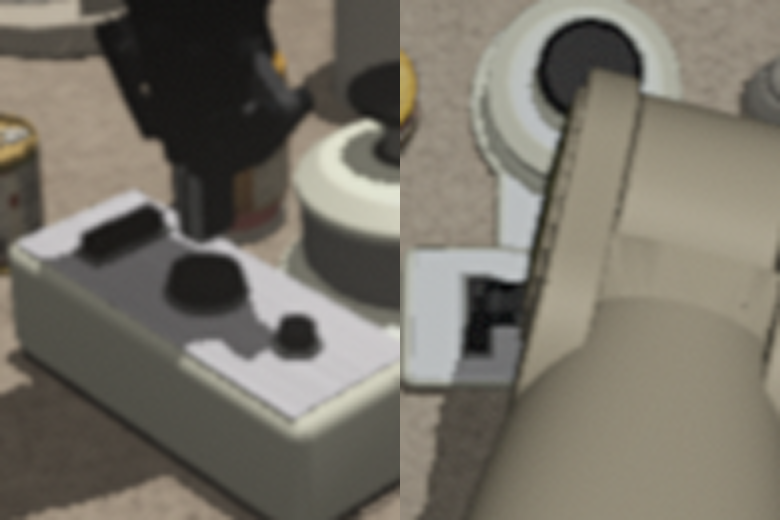

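The fingers sit centred about 20 mm above the large key (key top at crop pixel (205,262), tip at (205,238)). Pressing now.

```bash
python3 -m inch '{"offset":[[0,0.001,0.014],[0,0,0.003],[0,0,0.003],[0,0,0.003],[0,0,0.002],[0,0,0],[0,0,0]],"turn":[[0,0,0],[0,0,0],[0,0,0],[0,0,0],[0,0,0],[0,0,0],[0,0,0]]}'
```

```text
t: 4.28
tool_pos: [0.4732, -0.0254, 0.0769]
tcp_rot: [-0.001, -3.141, -0.0]
wrist_force: [-3.9, 1.4, 8.5]
opening: -0.0002
grasp_force: 4.3
```

8.5 N is more than the 4 N spring gives, so the key is at its stop. I'll add a little more push, lift, and go to the long key.

```bash
python3 -m inch '{"offset":[[0,0,0.001],[0,0,0],[0,0,0]],"turn":[[0,0,0],[0,0,0],[0,0,0]]}'
python3 -m inch '{"offset":[[0,0,-0.02],[0,0,-0.01],[0,0.031,0],[0,0.031,0],[0,0,0],[0,0,0]],"turn":[[0,0,0],[0,0,0],[0,0,0],[0,0,0],[0,0,0],[0,0,0]]}'
python3 - <<'E'
from h import *
S,T=imaging.camera("scene"),imaging.camera("top")
def up(i,x,y,w,h): return cv2.resize(i[y:y+h,x:x+w],None,fx=4,fy=4,interpolation=cv2.INTER_CUBIC)
cv2.imwrite("pics/close2.png",np.hstack([up(S["img"],205,185,100,130),up(T["img"],265,180,95,130)]))
E
```

```text
t: 4.65
tool_pos: [0.4733, -0.0253, 0.0768]
tcp_rot: [0.0, 3.141, -0.0]
wrist_force: [-7.5, 0.8, 16.4]
opening: 0.0002
grasp_force: 7.9
t: 5.4
tool_pos: [0.4738, 0.0364, 0.1052]
tcp_rot: [-0.0, 3.141, -0.0]
wrist_force: [-0.1, -0.0, -0.3]
opening: 0.0001
grasp_force: 0.0
```

View pics/close2.png

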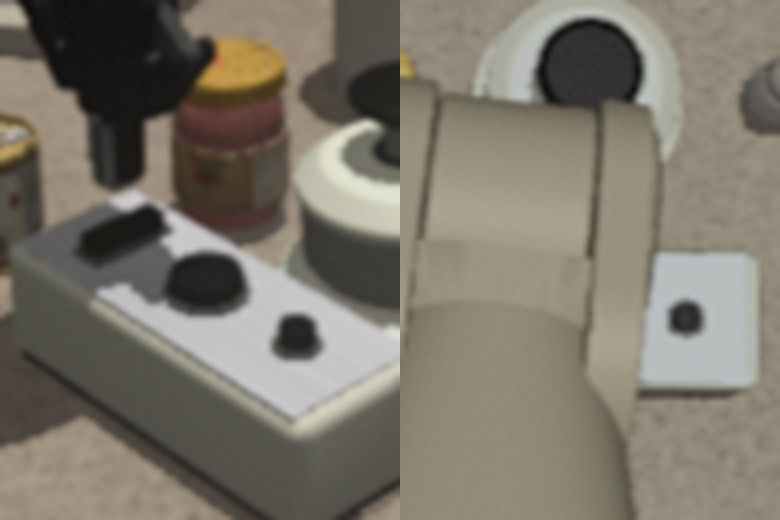

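The large key is back up and the fingers hang above the long key (key centre at crop pixel (122,232)). The stop at z=0.0768 agrees with the 83 mm key height less 6 mm of travel. Now the same press here.

```bash
python3 -m inch '{"offset":[[0,0,0.017],[0,0,0.003],[0,0,0.003],[0,0,0.003],[0,0,0.003],[0,0,0],[0,0,0],[0,0,0]],"turn":[[0,0,0],[0,0,0],[0,0,0],[0,0,0],[0,0,0],[0,0,0],[0,0,0],[0,0,0]]}'
```

```text
t: 6.5
tool_pos: [0.4738, 0.0362, 0.077]
tcp_rot: [0.001, 3.141, -0.002]
wrist_force: [-2.6, -1.8, 6.2]
opening: -0.0001
grasp_force: 3.2
```

```bash
python3 -m inch '{"offset":[[0,0,0.001],[0,0,0],[0,0,0]],"turn":[[0,0,0],[0,0,0],[0,0,0]]}'
python3 -m inch '{"offset":[[0,0,-0.03],[0,0,-0.05],[0,0,-0.02],[-0.035,-0.015,0],[-0.035,-0.015,0],[-0.035,-0.015,0],[-0.034,-0.015,0],[0,0,0.015],[0,0,0.01],[0,0,0],[0,0,0]],"turn":[[0,0,0],[0,0,0],[0,0,0],[0,0,0],[0,0,0],[0,0,0],[0,0,0],[0,0,0],[0,0,0],[0,0,0],[0,0,0]]}'
python3 - <<'E'
from h import *
S,T=imaging.camera("scene"),imaging.camera("top")
def up(i,x,y,w,h): return cv2.resize(i[y:y+h,x:x+w],None,fx=4,fy=4,interpolation=cv2.INTER_CUBIC)
cv2.imwrite("pics/close3.png",up(S["img"],220,165,150,130))
E
```

```text
t: 6.88
tool_pos: [0.4739, 0.0362, 0.0768]
tcp_rot: [0.001, 3.14, -0.002]
wrist_force: [-4.6, -1.8, 13.7]
opening: -0.0
grasp_force: 6.8
t: 8.25
tool_pos: [0.6121, -0.023, 0.1507]
tcp_rot: [-0.0, 3.141, 0.0]
wrist_force: [-0.5, -0.4, 0.3]
opening: -0.0001
grasp_force: 0.0
```

View pics/close3.png

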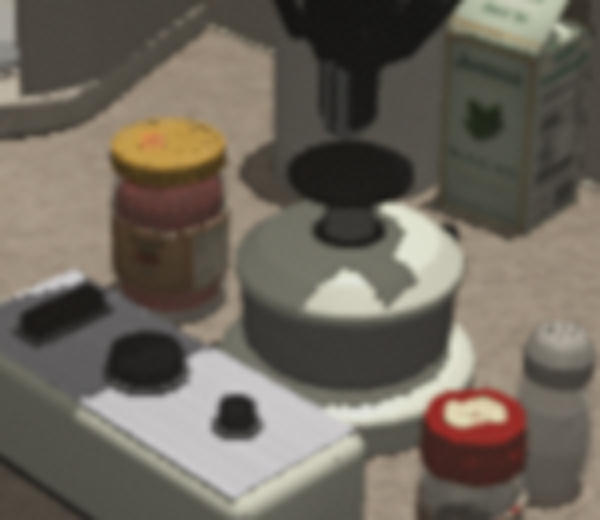

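Fingers are centred over the pad (pad at crop pixel (350,170), tip at (350,130)) and all the keys are up. I'll lower in gentle steps.

```bash
python3 -m inch '{"offset":[[0,-0.001,0.014],[0,0,0.003],[0,0,0.003],[0,0,0.003],[0,0,0.003],[0,0,0],[0,0,0]],"turn":[[0,0,0],[0,0,0],[0,0,0],[0,0,0],[0,0,0],[0,0,0],[0,0,0]]}'
```

```text
t: 9.22
tool_pos: [0.6121, -0.0244, 0.1249]
tcp_rot: [-0.001, -3.141, -0.0]
wrist_force: [-3.8, -0.4, 6.5]
opening: 0.0
grasp_force: 3.4
```

```bash
python3 -m inch '{"offset":[[0,0,0.002],[0,0,0.002],[0,0,0],[0,0,0],[0,0,0],[0,0,0]],"turn":[[0,0,0],[0,0,0],[0,0,0],[0,0,0],[0,0,0],[0,0,0]]}'
```

```text
t: 9.98
tool_pos: [0.6122, -0.0244, 0.1212]
tcp_rot: [-0.001, -3.141, 0.0]
wrist_force: [-3.6, -0.0, 8.2]
opening: 0.0003
grasp_force: 4.1
```

Both z (11.8 mm of travel) and force (8.2 N) indicate about halfway. Now I'll hold.

```bash
for i in 1 2; do python3 -m inch '{"offset":[[0,0,0],[0,0,0],[0,0,0],[0,0,0],[0,0,0],[0,0,0],[0,0,0],[0,0,0],[0,0,0],[0,0,0],[0,0,0],[0,0,0],[0,0,0],[0,0,0],[0,0,0],[0,0,0]],"turn":[[0,0,0],[0,0,0],[0,0,0],[0,0,0],[0,0,0],[0,0,0],[0,0,0],[0,0,0],[0,0,0],[0,0,0],[0,0,0],[0,0,0],[0,0,0],[0,0,0],[0,0,0],[0,0,0]]}'; done
python3 -c "
from bench import arm
print(arm.hand_in())"
```

```text
t: 11.98
tool_pos: [0.6122, -0.0244, 0.1212]
tcp_rot: [-0.001, -3.141, 0.0]
wrist_force: [-4.5, 0.4, 9.3]
opening: 0.0003
grasp_force: 4.1
t: 13.98
tool_pos: [0.6122, -0.0244, 0.1212]
tcp_rot: [-0.001, -3.141, 0.0]
wrist_force: [-3.5, 0.5, 8.2]
opening: -0.0
grasp_force: 4.1
the job is handed in; nothing more can be done
None
```

I pressed the large key and then the long key to their stops and released each, held the pad about halfway down (11.8 mm, about 8 N) for 4 s, and handed the job in at about 14 s still holding it; the hand-in returned no verdict.

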